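# Draw the loose condiment tray tight to its dock with the cam lever

## Robot

A 7-joint arm with a two-finger parallel gripper is mounted at the origin on a cart in front of the work surface, level with it; the furniture and walls round the work are solid. World frame = base frame: x ahead of the robot, y to its left, z up, the work surface at z = 0. Lengths are in m, angles in degrees, forces in N, time in s.
With the tool pointing down it reaches from about 0.375 to 0.925 m from the base axis. Payload 3.1 kg.
Tool frame: the origin (TCP) lies at the centre of the arm's flange, where the gripper is bolted on; the fingertips stand 173 mm ahead of it and the grasp point (between the pads) lies 155 mm ahead of it (env.tcp_to_tips is the z of the fingertips in the tool frame, in m); z points along the fingers, y is the direction in which the jaws open and shut (so a half turn about z gives the same grasp; the last joint's range is limited). The gripper opens to 85 mm and grips with 20 to 120 N. Pads are 22 mm wide; open, the fingers measure 114 mm over their backs; the gripper's body (76 mm by 85 mm) begins 54 mm behind the grasp point. The pads swing forward as they close: fully open they stand 13 mm farther back than shut.
Start: joints at [-77.51, 21.939, 2.515, 91.553, -1.026, 66.532, -2.859], TCP at [0.202, 0.618, 0.405] pointing down, gripper open.
Joint ranges: [-149.38, 149.38], [-23.57, 123.04], [-84.95, 90], [0, 143.3], [-89.99, 269.99], [3.08, 112.72], [-163.45, 163.45]. Speed limits (degrees/s): [159.86, 159.86, 180, 180, 180, 180, 180].

## Interface

Orientations are given as a 3x3 rotation matrix whose columns are the frame's x, y, z axes.
In Python, from plant import env, jaws, kin, get_state, grab_frame, camera_params, order gives the robot as it stands. Calls block until the motion is done:
- env.move_pose(position, orientation): joint-space move of the TCP to a pose.
- env.move_linear(position, rotation=None, vel=0.15, stop_force=None): straight line of the TCP; rotation=None keeps the orientation; vel is the mean speed in m/s. With stop_force (N) it stops when the force on the tool has changed by that much, and returns True; else False.
- env.move_joints(angles): joint-space move.
- jaws.move_gripper(opening): finger opening in m; the grip force is fixed at half the most; returns when the fingers have stopped.
- env.pause(seconds).
- kin.ik(position, orientation): joint angles nearest the present ones, or None.
- get_state(): the state.
- grab_frame(name): name is "side" or "top"; returns the picture (420x560x3 uint8, red, green, blue); there is no depth.
- camera_params(name): a dict with "fx", "fy", "cx", "cy" (pixels), "R" (3x3) and "t" (3): a world point X has camera coordinates R X + t. Camera axes: x right, y down, z forward; pixel columns grow to the right and rows downward; lengths in m; the calibration is good to about 2 mm. A picture is of the moment at which its call begins. camera_params takes no time and is no camera call.
A pose or a line that the arm cannot do raises env.IKError and nothing moves.
- order.sign_off(): hands the job in, once; it reports no verdict.
The state is a dict: "clock": time; "joint_pos": joint angles; "qvel": joint speeds; "tau": joint torques, N m; "tcp_pos": TCP position; "tool_rot": TCP orientation; "force": force on the tool from outside, world axes, zero at the start; "moment": the same for the moment, N m; "gripper_width": finger opening in m.
Only numpy, scipy, OpenCV 4.12 (cv2) and the standard library are available. Lean on these libraries where they do the work, as an engineer would, in place of code of your own. Each camera call takes 0.05 s, during which the arm holds its last target.

## Task

Two wooden sugar-dispenser trays stand on the counter, each beside its own black dock block with a quarter-turn cam lever on top. One tray still stands off from its dock with a gap. Turn that dock's lever a full quarter turn clockwise (seen from above), by its upright knob, so that the cam draws the tray tight against the dock, then let go; leave the other tray's lever as it is.

Things in the scene. Friction and masses are not known exactly. Their poses are not given: they have to be found in the camera images.
- open_dock: Dock of the tray that stands off with a gap: the one to close. Fixed black block, 110 mm (x) by 90 mm (y), 45 mm high, metal top. Origin: on the counter, in the middle of its face toward the tray; its y axis points from tray into dock, its -x toward the robot (within 12 degrees). Pivot 20 mm along +y. Open lever points along -x, closed along +y (across the dock, away from the tray).
- open_knob (a point): Centre of the upright round knob at the end of the lever to turn: black cylinder 16 mm across, from 65 to 99 mm above the counter; this point is at 86 mm. It stands on a steel lever 14 mm wide (22 mm round under the knob), top at 65 mm. 55 mm from the pivot axis. Pinch or push it; being round, the hand need not turn with it. About 4 N moves it; it stays where left.
- open_pivot (a point): Point on the vertical pivot axis of that lever, 65 mm above the counter, level with the lever's top.
- open_lever (a joint): Angle of that lever, rad: 0 = open (tray off), growing clockwise seen from above to 1.571 = closed, at the stop. Starts at 0 to 0.15.
- open_tray (a joint): How far that tray has been drawn to its dock, m: 0 = 14 mm gap, 0.014 = tight. It rides on two guide rods and follows the lever. Wooden tray, 110 by 132 mm, 45 mm high at the seam, on the dock's -y side, holding a glass sugar dispenser, 72 mm across (top 103 mm above the counter).
- shut_knob (a point): The same knob on the other, already closed tray and dock (same shapes and sizes, no gap, its lever pointing across the dock away from the tray); to be left alone.
- shut_lever (a joint): Angle of the other lever, rad, counted from its closed stop: 0 = closed, -1.571 = open. It starts closed (-0.07 to 0) and must stay so.

How it is judged (in metres and radians):
At the end, for the whole second after the job is handed in: The open lever is turned to closed (within 10 degrees of its stop) and at rest, its tray is drawn to within 2 mm of tight, and the other lever is still closed (value of joint open_lever above 1.39 rad and value of joint open_tray above 0.012 m and velocity of joint open_lever below 0.05 rad/s and value of joint shut_lever above -0.25 rad); the robot touches nothing.
It fails at once if the other, already closed lever is turned back (value of joint shut_lever below -0.25 rad).
It also fails if it takes over 32 s, if anything falls off the work surface, if the arm or the gripper's body presses on something with over 40 N, if the wrist force passes 120 N, or if a joint passes its speed limit or range.

## Working session

There is one attempt and no reset: what is moved stays moved. The work goes in short steps, each a Python script; the robot and the scene stay as the last script left them, time stands still between calls to the robot, and variables do not carry over. Pictures are saved under pics/ and viewed, and the job is handed in when it is done.

```bash
mkdir -p pics; ls; python3 - <<'E'
from plant import *
import cv2
for n in("side","top"):
    f=grab_frame(n); cv2.imwrite(f"pics/{n}0.png",f[:,:,::-1]); p=camera_params(n)
    import numpy as np
    R=np.array(p["R"]);print(n,p["fx"],p["cx"],p["cy"],(-R.T@np.array(p["t"])).round(3),R.round(3).tolist())
s=get_state();print(s["clock"],s["tcp_pos"],s["tool_rot"],s["force"],s["gripper_width"])
E
```

```text
pics
side 525.3309311248935 278.2597255537339 205.14329700315645 [-0.02  -1.034  0.553] [[0.896, -0.444, 0.025], [-0.152, -0.357, -0.922], [0.418, 0.822, -0.387]]
top 490.8321224913465 288.0119675793763 204.79483313548414 [ 0.222 -0.054  1.236] [[0.018, -1.0, 0.0], [-0.975, -0.018, -0.223], [0.223, 0.004, -0.975]]
0.1 [0.20171169 0.61743561 0.40339937] [[-9.50562860e-01  3.10531514e-01 -6.54092053e-04]
 [ 3.10532181e-01  9.50559896e-01 -2.37677589e-03]
 [-1.16310144e-04 -2.46239152e-03 -9.99996962e-01]] [0.18519856 0.45321863 0.23953438] 0.08524027135686152
```

View pics/side0.png

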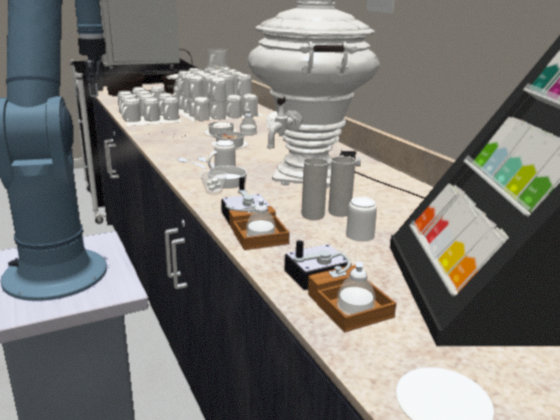

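View pics/top0.png

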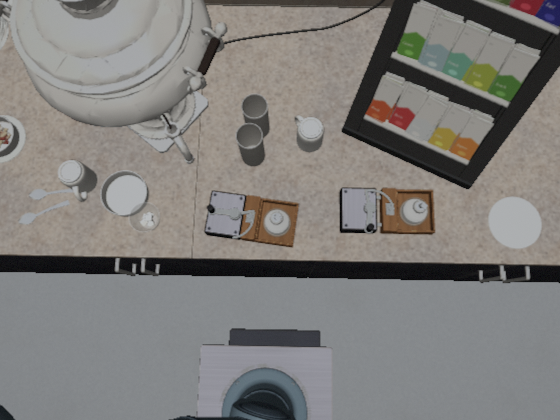

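The top view shows the left assembly's knob at about (211,209), pointing away from its tray, so that one is closed. The right assembly's knob is at about (371,227), toward the robot, with a gap to its tray near x=380, so that one is open. I'll zoom in and measure.

```bash
python3 - <<'E'
import cv2,numpy as np
t=cv2.imread("pics/top0.png")[175:250,325:445]; s=cv2.imread("pics/side0.png")[225:335,275:405]
t=cv2.resize(t,None,fx=6,fy=6,interpolation=cv2.INTER_NEAREST);s=cv2.resize(s,None,fx=5,fy=5,interpolation=cv2.INTER_NEAREST)
cv2.imwrite("pics/tz.png",t);cv2.imwrite("pics/sz.png",s)
E
```

```text
(no output)
```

View pics/tz.png

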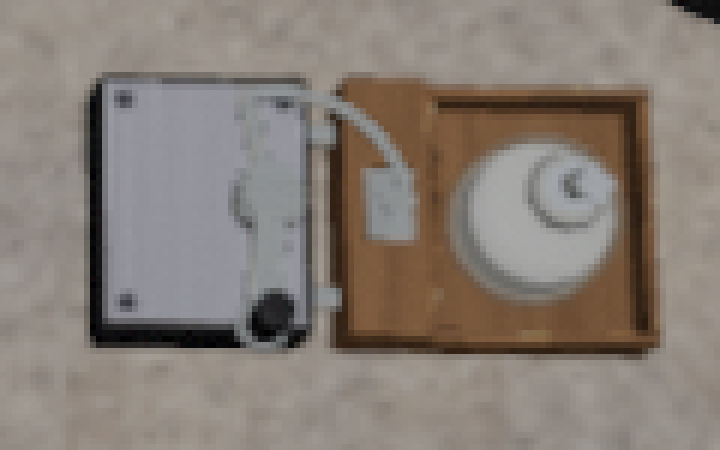

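View pics/sz.png

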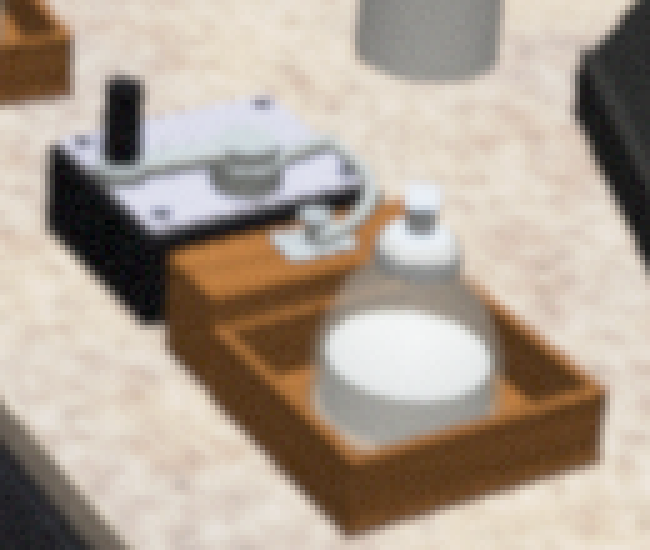

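The zoom confirms it: there is a gap at top px x≈378, with the guide rods visible. The knob is at about (370.5,227) in top and (300,241..257) in side. Next I'll measure by masks and rays.

```bash
cat > h.py <<'E'
import cv2,numpy as np
from plant import *
def cam(n):
    p=camera_params(n);R=np.array(p["R"]);t=np.array(p["t"]);return p,R,-R.T@t
def ray(n,u,v):
    p,R,c=cam(n);d=R.T@np.array([(u-p["cx"])/p["fx"],(v-p["cy"])/p["fy"],1]);return c,d/np.linalg.norm(d)
def plane(n,u,v,z):
    c,d=ray(n,u,v);return c+d*(z-c[2])/d[2]
def tri(a,b):
    c1,d1=ray("top",*a);c2,d2=ray("side",*b)
    s=np.linalg.lstsq(np.c_[d1,-d2],c2-c1,rcond=None)[0]
    p,q=c1+s[0]*d1,c2+s[1]*d2;return (p+q)/2,np.linalg.norm(p-q)
def proj(n,X):
    p,R,c=cam(n);x=R@(np.array(X)-c);return np.array([p["fx"]*x[0]/x[2]+p["cx"],p["fy"]*x[1]/x[2]+p["cy"]])
E
python3 - <<'E'
from h import *
t=cv2.imread("pics/top0.png");s=cv2.imread("pics/side0.png")
def blobs(img,m,x0,y0,x1,y1,tag):
    k=np.zeros_like(m);k[y0:y1,x0:x1]=m[y0:y1,x0:x1]
    n,l,st,c=cv2.connectedComponentsWithStats(k)
    for i in range(1,n):
        if st[i,4]>15: print(tag,st[i],c[i].round(1))
    return l,st
# plate: light bluish
b,g,r=[t[...,i].astype(int) for i in range(3)]
m=((b>r+4)&(b>120)).astype(np.uint8)
l,st=blobs(t,m,325,175,445,250,"plate")
i=1+np.argmax(st[1:,4]);c=cv2.findContours((l==i).astype(np.uint8),cv2.RETR_EXTERNAL,cv2.CHAIN_APPROX_NONE)[0][0]
rc=cv2.minAreaRect(c);P=np.array([plane("top",*q,.045)[:2] for q in cv2.boxPoints(rc)]);print(rc,P.round(4).tolist(),[np.linalg.norm(P[j]-P[j-1]).round(4) for j in range(4)])
for th in(60,75): blobs(t,(t.max(2)<th).astype(np.uint8),362,218,381,240,f"top{th}")
for th in(60,75): blobs(s,(s.max(2)<th).astype(np.uint8),292,236,308,262,f"side{th}")
k,e=tri((370.5,226.8),(300,241));print("knobtop",k,e)
k,e=tri((370.3,208.5),(325,254));print("hub?",k,e)
for q in((370.5,226.8),):print(plane("top",*q,.099),plane("side",300,241,.099),plane("side",299.4,257.5,.065))
E
```

```text
plate [ 342  188   34   41 1136] [357.5 207.8]
plate [416 202  11   8  58] [420.9 205.7]
plate [387 204   6  10  47] [389.3 209. ]
((358.5, 208.0), (33.0, 40.0), 0.0) [[0.4375, -0.1832], [0.5393, -0.1839], [0.5408, -0.2666], [0.4389, -0.2645]] [np.float64(0.0812), np.float64(0.1018), np.float64(0.0828), np.float64(0.1019)]
top60 [367 224   9   9  52] [370.4 228. ]
top75 [366 224  11   9  58] [370.5 228. ]
side60 [296 242   7  15  78] [299.  248.9]
side75 [296 241   7  17  94] [299.1 248.8]
knobtop [ 0.43149519 -0.24429921  0.09856833] 0.0007599652450438357
hub? [ 0.48479038 -0.25130364  0.0619315 ] 0.0014109340053186981
[ 0.43177209 -0.24438581  0.099     ] [ 0.43063999 -0.24505588  0.099     ] [ 0.42904497 -0.24842828  0.065     ]
```

```bash
cat >> h.py <<'E'
PIV=np.array([.4865,-.2495]);RAD=.055;Z=.090+.155
def pose(th,sg=1,z=Z,rad=RAD):
    k=PIV+rad*np.array([-np.cos(th),np.sin(th)]);y=sg*np.array([np.sin(th),np.cos(th),0]);zz=np.array([0,0,-1.]);x=np.cross(y,zz)
    return np.array([*k,z]),np.c_[x,y,zz]
E
python3 - <<'E'
from h import *
R0=pose(0)[1]
R=np.array(get_state()["tool_rot"])
print(kin.ik([.16,.40,.40],R),kin.ik([.42,.0,.40],R0))
for sg in(1,-1):
  for th in(0,.8,1.57):
    q=kin.ik(*pose(th,sg));print(sg,th,None if q is None else np.round(q,1))
for u,v,z in((185,160,.2),(110,125,.3),(215,60,.4)):print(plane("top",u,v,z).round(3))
E
```

```text
[-7.61331115e+01 -1.99697096e+00  2.39466079e+00  1.20447607e+02
  9.72002797e-02  6.16888814e+01 -1.87752323e+00] [-47.85120261  -6.88477406  40.42583897 123.18683243   5.04343151
  62.15667896  80.00974301]
1 0 [-17.7  25.7  50.5 121.  -27.9  45.6 140.2]
1 0.8 [-18.4  23.2  44.8 121.3 -23.4  44.3  85.4]
1 1.57 [-19.2  25.9  43.2 117.4 -24.7  45.8  38.8]
-1 0 [-19.9  27.   53.4 121.  -30.3  46.3 -37.7]
-1 0.8 [-33.7  35.1  66.3 121.7 -42.5  51.2 -77.9]
-1 1.57 [ -40.4   53.5   78.5  118.   -60.2   65.1 -112.8]
[0.556 0.18  0.2  ]
[0.595 0.314 0.3  ]
[0.688 0.091 0.4  ]
```

```bash
python3 - <<'E'
from h import *
R=np.array(get_state()["tool_rot"])
env.move_linear([.16,.40,.40],R,vel=.25)
q=np.array(get_state()["joint_pos"]);q[0]+=20;env.move_joints(q);p=get_state()["tcp_pos"];print(p)
if p[0]>.17:
    q[0]=25;env.move_joints(q)
s=get_state();print(s["clock"],s["tcp_pos"],s["joint_pos"],s["tool_rot"])
for sg in(1,-1):
  for th in(0,.8,1.57):
    k=kin.ik(*pose(th,sg));print(sg,th,None if k is None else np.round(k,1))
E
```

```text
[0.28830456 0.32275518 0.40051549]
3.8083 [ 0.36415127 -0.23205086  0.40052725] [ 2.49067347e+01 -1.93491677e+00  2.08652435e+00  1.20321048e+02
  5.98268670e-02  6.16327190e+01 -1.87080449e+00] [[ 4.82280173e-01  8.76017012e-01 -1.71965121e-04]
 [ 8.76016978e-01 -4.82280069e-01  4.36071381e-04]
 [ 2.99070598e-04 -3.60952947e-04 -9.99999890e-01]]
1 0 [ 28.2  18.2  -3.3 119.    1.5  42.8 114. ]
1 0.8 [ 22.1  17.9  -2.  119.5   0.9  42.6  63.7]
1 1.57 [ 18.7  20.5  -1.6 115.7   0.8  43.8  16.6]
-1 0 [ 22.8  18.1   2.8 119.3  -1.3  42.7 -63.6]
-1 0.8 [  17.1   17.8    3.6  119.7   -1.6   42.5 -114.1]
-1 1.57 [  11.1   20.5    7.   116.1   -3.6   43.7 -159.6]
```

```bash
python3 - <<'E'
from h import *
p,R=pose(.06); p[:2]=[.431,-.246]
env.move_pose([p[0],p[1],.33],R)
jaws.move_gripper(.05)
env.move_linear([p[0],p[1],.30],R,vel=.15)
for n,(x0,y0,x1,y1) in dict(top=(320,170,440,260),side=(250,180,390,285)).items():
    f=grab_frame(n)[:,:,::-1];cv2.imwrite(f"pics/{n}1.png",f);cv2.imwrite(f"pics/{n}1z.png",cv2.resize(f[y0:y1,x0:x1],None,fx=5,fy=5))
s=get_state();print(s["clock"],s["tcp_pos"],s["gripper_width"],s["force"])
E
```

```text
6.425 [ 0.43134352 -0.24622736  0.30067761] 0.04993720811258749 [-0.00747112 -0.93178615 -0.35034472]
```

View pics/side1z.png

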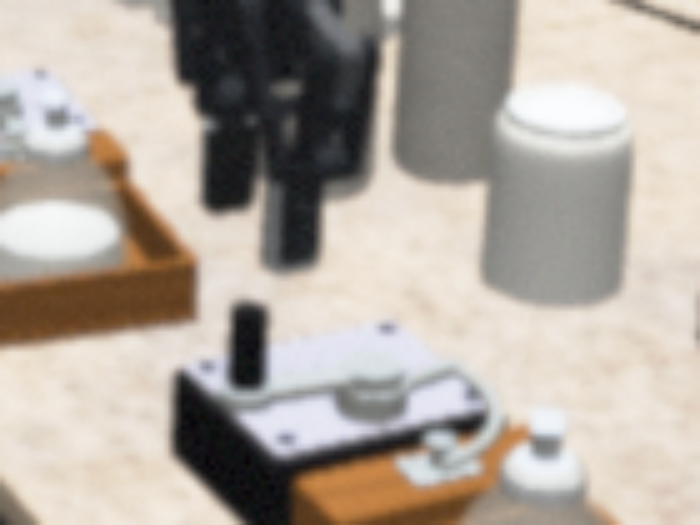

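The side view shows the finger tips straddling above the knob: tips at zoom (230,210) and (292,270), knob at (248,305). I'll descend and cage the knob.

```bash
python3 - <<'E'
from h import *
print(proj("side",[.431,-.246,.127]))
p,R=pose(.06); p[:2]=[.431,-.246]
hit=env.move_linear([p[0],p[1],Z],R,vel=.08,stop_force=8)
print(hit,get_state()["tcp_pos"])
if not hit: jaws.move_gripper(.021)
for n,(x0,y0,x1,y1) in dict(top=(320,170,440,260),side=(250,180,390,285)).items():
    f=grab_frame(n)[:,:,::-1];cv2.imwrite(f"pics/{n}2z.png",cv2.resize(f[y0:y1,x0:x1],None,fx=5,fy=5))
s=get_state();print(s["clock"],s["tcp_pos"],s["gripper_width"],s["force"])
E
```

```text
[300.99880315 228.02021325]
False [ 0.43126807 -0.2461633   0.24525161]
7.75 [ 0.43132782 -0.24563668  0.24526912] 0.02096971362891414 [1.00168463 1.40410895 0.89631764]
```

View pics/side2z.png

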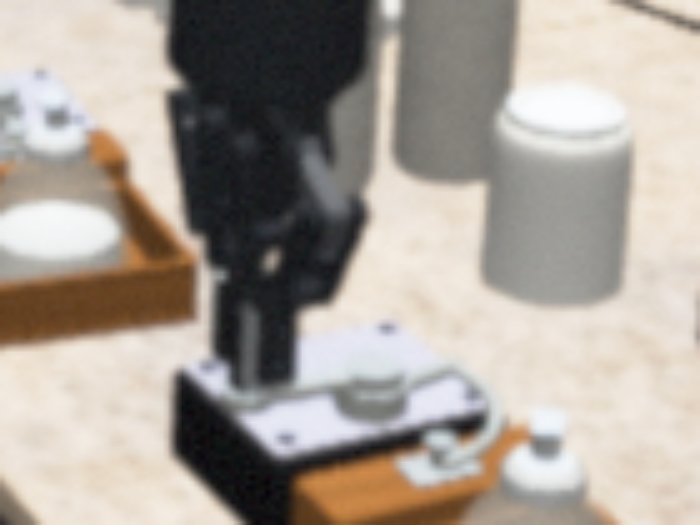

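View pics/top2z.png

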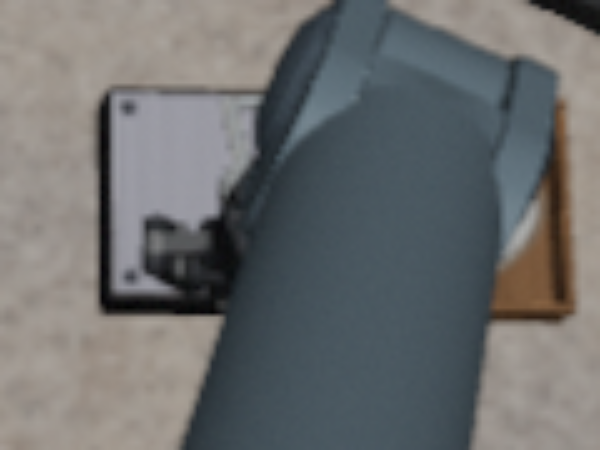

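The side view shows the fingers closed round the knob at zoom (250,340), just above the lever. Now the arc.

```bash
python3 - <<'E'
from h import *
for th in np.linspace(.06,1.60,9)[1:]:
    p,R=pose(th)
    hit=env.move_linear(p,R,vel=.05,stop_force=25)
    s=get_state();print(round(th,2),hit,np.round(s["force"],1),np.round(s["tcp_pos"],4),round(s["gripper_width"],4),round(s["clock"],2))
    if hit:break
f=grab_frame("side")[:,:,::-1];cv2.imwrite("pics/side3z.png",cv2.resize(f[180:285,250:390],None,fx=5,fy=5))
E
```

```text
0.25 False [-0.8 -1.2  0.9] [ 0.4329 -0.2364  0.245 ] 0.0211 8.11
0.44 False [-2.6 -2.8  2. ] [ 0.4362 -0.2266  0.2449] 0.0209 8.47
0.64 False [-2.  -1.8  1.6] [ 0.4417 -0.2168  0.2447] 0.021 8.82
0.83 False [-3.2 -0.3  0.4] [ 0.4491 -0.2085  0.2446] 0.021 9.18
1.02 False [-3.1 -0.7  0.1] [ 0.4576 -0.202   0.2446] 0.0209 9.54
1.22 False [-2.5  1.1 -1.4] [ 0.4672 -0.1974  0.2446] 0.0207 9.9
1.41 False [-1.8 -0.1 -1.2] [ 0.4775 -0.1948  0.2447] 0.0207 10.26
1.6 False [-2.3  0.7 -1.5] [ 0.4882 -0.1943  0.2449] 0.0211 10.62
```

View pics/side3z.png

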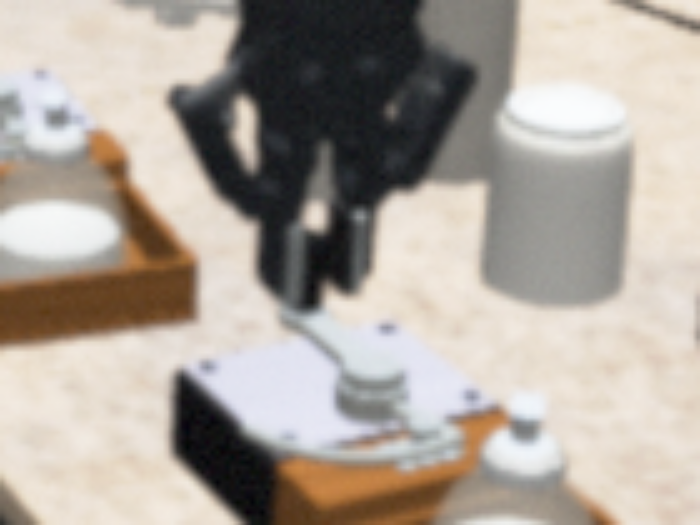

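The lever now points across the dock, with the knob in the jaws at zoom (320,260), and the gap looks closed. I haven't felt the stop yet, so I'll press on gently until there's force.

```bash
python3 - <<'E'
from h import *
p,R=pose(1.57); c=np.array(get_state()["tcp_pos"])
print(env.move_linear([c[0]+.015,c[1],Z],R,vel=.03,stop_force=10)); s=get_state();print(np.round(s["force"],1),s["tcp_pos"],s["clock"])
c=np.array(s["tcp_pos"])
env.move_linear([c[0]-.003,c[1],Z],R,vel=.05)
jaws.move_gripper(.045); c=np.array(get_state()["tcp_pos"])
print(env.move_linear([c[0],c[1],.33],R,vel=.12,stop_force=10))
q=np.array(get_state()["joint_pos"]);q[0]+=35;env.move_joints(q)
for n,(x0,y0,x1,y1) in dict(top=(320,170,440,260),side=(250,180,390,285)).items():
    f=grab_frame(n)[:,:,::-1];cv2.imwrite(f"pics/{n}4.png",f);cv2.imwrite(f"pics/{n}4z.png",cv2.resize(f[y0:y1,x0:x1],None,fx=5,fy=5))
s=get_state();print(s["clock"],s["tcp_pos"],s["force"])
E
```

```text
True
[ 0.7 -0.3  0. ] [ 0.48910187 -0.19440829  0.24413333] 10.9417
False
13.7083 [ 0.28863799 -0.43627383  0.32916724] [-0.36459384  0.66340896  0.39347114]
```

View pics/side4z.png

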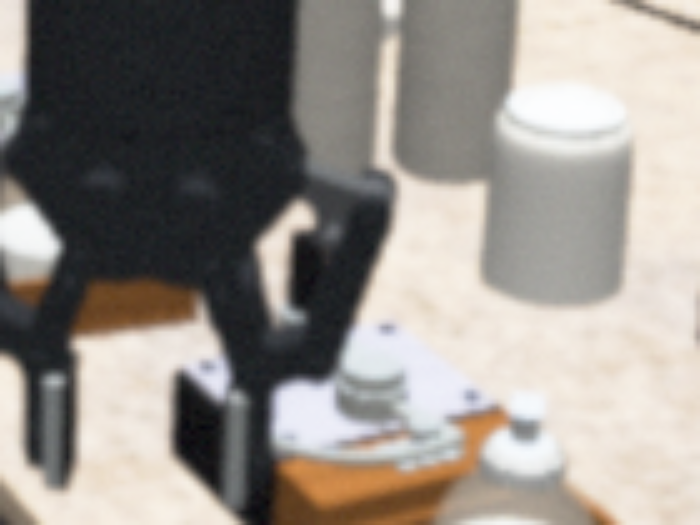

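View pics/top4.png

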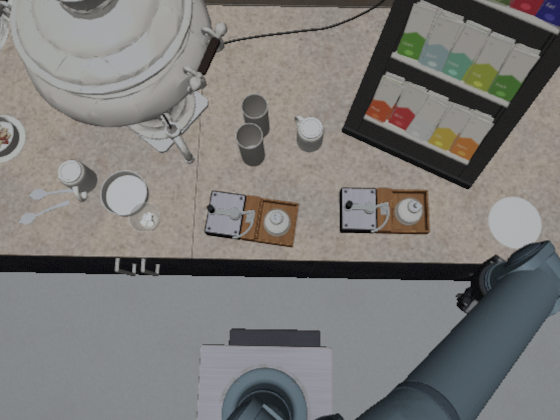

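The robot is clear. The open knob has moved to about (349,205), across the dock, and the tray has moved over to it. The force stop fired after only 1 mm, with little force left, so I'll measure the lever angle against the shut one.

```bash
python3 - <<'E'
from h import *
t=cv2.imread("pics/top4.png")
def comp(m,x0,y0,x1,y1):
    k=np.zeros(m.shape,np.uint8);k[y0:y1,x0:x1]=m[y0:y1,x0:x1]
    n,l,st,c=cv2.connectedComponentsWithStats(k);i=1+np.argmax(st[1:,4]);return st[i],c[i]
print(comp(t.max(2)<70,343,197,357,213),comp(t.max(2)<70,206,202,219,216))
st,c=comp(t.max(2)<70,344,197,357,213)
k=plane("top",*c,.090);d=k[:2]-PIV;print(k,np.hypot(*d),np.degrees(np.arctan2(d[1],-d[0])))
a=t[180:245,330:440];b=t[180:245,195:305]
cv2.imwrite("pics/cmp.png",cv2.resize(np.vstack([a,b]),None,fx=4.5,fy=4.5,interpolation=cv2.INTER_CUBIC))
E
```

```text
(array([346, 201,   6,   8,  40], dtype=int32), array([348.375, 204.55 ])) (array([207, 204,   8,   9,  46], dtype=int32), array([210.39130435, 208.45652174]))
[ 0.48659478 -0.19396634  0.09      ] 0.05553373881582779 90.09778922333241
```

View pics/cmp.png

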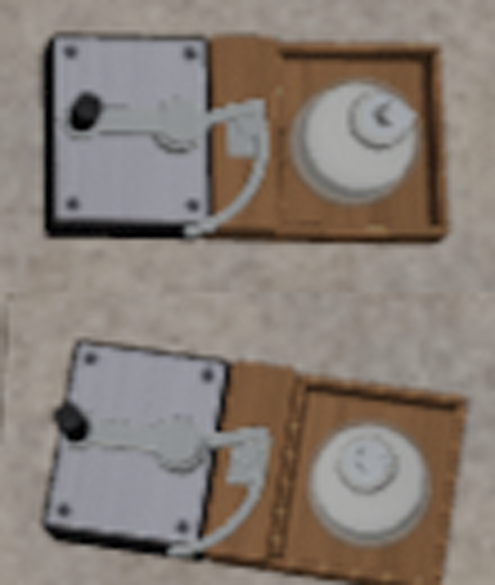

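```bash
python3 - <<'E'
from h import *
a=cv2.imread("pics/top0.png",0).astype(float);b=cv2.imread("pics/top4.png",0).astype(float)
def edge(im,c0,c1,rows):  # right outer edge of tray: subpixel steepest dark->bright
    x=cv2.GaussianBlur(im,(0,0),1)[rows].mean(0)[c0:c1];g=np.diff(x);w=np.clip(g,0,None)**2
    return c0+.5+(w*np.arange(len(g))).sum()/w.sum()
r=slice(195,228)
ea,eb=edge(a,428,441,r),edge(b,422,435,r)
print(ea,eb,(plane("top",eb,211,.045)-plane("top",ea,211,.045))[1], cv2.phaseCorrelate(a[186:236,382:440].copy(),b[186:236,376:434].copy()))
P=plane("top",370,207.1,.065);print("hub",P)
E
```

```text
433.0862732415605 427.88073868951625 0.01291538846538448 ((0.6134392376151183, -0.2198126840646637), 0.7903901126208296)
hub [ 0.48693629 -0.24980807  0.065     ]
```

```bash
python3 - <<'E'
from h import *
order.sign_off();print(get_state()["clock"])
E
```

```text
the job is handed in; nothing more can be done
the job is handed in; nothing more can be done
```

I turned the open dock's lever a quarter turn clockwise by its knob, with the jaws closed loosely round it and turning along with it. Then I let go, moved the arm clear and handed the job in at about 14 s of the 32 s allowed.

**Last checks:**
- **Lever:** the knob measured about 90° round from open, good to roughly 3°. It sits at least as far round as the shut dock's lever.
- **Tray:** it moved 12.9 mm (edge) or about 13.3 mm (image correlation), and the pictures show no gap. I couldn't measure its starting offset, so I can't say exactly how tight it is.
- **Other lever:** untouched; its knob was at about (211,209) px in the first picture and (210,208) px in the last.
- **Forces:** the readings printed during the turn stayed at about 5 N or less.

**One check fell short:** the last gentle push, meant to feel the closed stop, ended after 1 mm. The reading just after it was under 1 N, so it was probably a transient. That the lever is closed therefore rests on the pictures, not on feeling the stop.

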